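# Hold the big clip open round the edge of the record cards

## Robot

A 6-joint arm with a two-finger parallel gripper is mounted at the origin on the work surface; the furniture and walls round the work are solid. World frame = base frame: x ahead of the robot, y to its left, z up, the work surface at z = 0. Lengths are in m, angles in rad, forces in N, time in s.
With the tool pointing down it reaches from about 0.375 to 0.975 m from the base axis. Payload 3.8 kg.
Tool frame: the origin (TCP) lies midway between the tips of the shut fingers; the grasp point (between the pads) lies 19 mm behind it; z points along the fingers, y is the line along which they close (so a half turn about z gives the same grasp; the last joint's range is limited). The gripper opens to 85 mm and grips with 20 to 120 N. Pads are 22 mm wide; open, the fingers measure 114 mm over their backs; the gripper's body (76 mm by 85 mm) begins 54 mm behind the grasp point. The pads swing forward as they close: fully open they stand 13 mm farther back than shut.
Start: joints at [1.07, 0.264, 1.604, -0, 1.274, -0.037], TCP at [0.302, 0.604, 0.231] pointing down, gripper open.
Joint ranges: [-2.63, 2.63], [-0.94, 2.18], [0.31, 2.57], [-1.31, 4.45], [0, 2.66], [-2.55, 2.55]. Speed limits (rad/s): [2.57, 2.57, 3.14, 3.14, 3.14, 3.14].

## Interface

Orientations are given as a rotation vector (axis times angle).
In Python, from workcell import bot gives the robot as it stands.
- The arm moves only by the tool step_arm, never from a script. Its argument "motion" is a list of rows, each a list of 5 numbers: the finger opening in cm, from 0 to 8.54, then the shift along the tool's x, y, z in cm, then the turn about the tool's z in degrees. In form: [[claw, dx, dy, dz, twist], ...]. A call has 1 to 20 rows; each row is the pose to reach, as a shift and turn from the pose commanded when the call began, along the tool's axes at that moment; what a row does not reach only later rows make up. A row lasts 1/10 s, in which the tool goes at most 50 mm and 8.59 degrees, less where a joint would pass 70% of its speed; a pose out of reach is approached as far as the arm can. A call with a gripper value outside its range is refused whole. The fingers move at their own pace and stop on an object; "force" is the grip in N (left out, the last holds). Time passes only in rows, so rows that repeat a pose let the fingers close. It gives the time, the measured TCP pose, the force, the opening and the grip force at its end, in the units of the state.
- bot.read_state(): the state, without advancing time (a new reading comes with each control period).
- bot.read_camera(name): name is "side" or "top" or "wrist"; returns (picture, depth): 384x512x3 uint8, red, green, blue; 384x512 float32, m along the optical axis (not along the pixel's ray), 0 where there is no reading.
- bot.calibration(name): a dict with "mtx" (3x3 intrinsics, pixels), "origin" and "orientation" of the camera in the world; the wrist camera has in their place "T_tool_cam" (4x4, takes a point from camera to tool coordinates, whose origin is the TCP and whose axes are the flange's). Camera axes: x right, y up, looking along -z (the intrinsics and any distortion apply to the point x, -y, -z); pixel columns grow to the right and rows downward; lengths in m; the calibration is good to about 2 mm. The wrist camera is an equidistant fisheye: a pixel r from the principal point sees the ray r / f radians off the axis. A picture is of the moment at which its call begins: read the wrist's pose just before it. calibration takes no time and is no camera call.
- bot.finish_job(): hands the job in; it is judged then, once.
The state is a dict: "time": time; "q": joint angles; "joint_vel": joint speeds; "joint_torque": joint torques, N m; "tool_pos": TCP position; "tcp_rot": TCP orientation; "wrist_force": force on the tool from outside, world axes, zero at the start; "torque": the same for the moment, N m; "width": opening from 0.0 (shut) to 1.0 (fully open); "grip_force": force on a finger pad.
Only numpy, scipy, OpenCV 4.12 (cv2) and the standard library are available. Lean on these libraries where they do the work, as an engineer would, in place of code of your own. Each camera call takes 0.05 s, during which the arm holds its last target. There are 200 camera calls.

## Task

Squeeze the big spring clip open by its two grip plates, lift it off the desk and bring its gaping jaws round the free upright edge of the cards in the card stand, about half way up, with one jaw on each side and the clip level, so that another card could be slipped in. Do not shove the cards or the stand, and leave the other things where they are. Finish while still holding the clip squeezed wide open there, its jaws not touching the cards: do not let it close, and do not let go.

Things in the scene. Friction and masses are not known exactly. Their poses are not given: they have to be found in the camera images.
- clip: big steel spring clip, 97 x 57 x 40 mm, 0.085 kg, lying on its side: two levers on an upright pin, each a black grip plate at one end, a steel jaw at the other. Origin: pin axis at the underside; x from the pin along the middle line to the jaw tips while shut, y left, z up. The body is the right lever: squeezed, it turns clockwise by half the joint value relative to the middle line
- clip_grip (a point): point 31 mm behind the pin (clip's -x), 20 mm above its underside, midway between the grip plates (40 mm high, from 8 to 52 mm behind the pin). At rest they spread in a V: 57 mm over the outer faces at the far ends, 40 mm near the pin; fully squeezed they are parallel, 36 mm over the outer faces
- clip_lever (a joint): angle between the levers: 0 jaws shut (rest), 0.44 at the stop, grip plates parallel, jaws gaping 21 mm all along. Squeezing the plates opens it; a spring shuts it: at mid-plate about 6 N starts it, 11 N holds it fully open
- clip_tip_right (a point): inner face of the right jaw (-y) at its tip, 20 mm above the clip's underside; 45 mm ahead of the pin. The throat between the jaws is clear from the tips to 7 mm ahead of the pin
- clip_tip_left (a point): inner face of the left jaw (+y side) at its tip, at mid height of the clip
- card_stand: loose stand, 0.8 kg: grey slotted block 90 x 68 x 32 mm, a sheaf of white cards fixed upright in it, 140 mm long, 4 mm thick, from 12 to 132 mm above the desk. Origin: centre of the block's underside; x along the cards, y across, z up. The cards overhang the block by 55 mm at its -x end (towards the robot); the other end stays within the block
- card_edge (a point): middle of the free upright edge of the cards (the overhanging one): 100 mm from the stand's origin along its -x, 72 mm above the desk; axes as the stand's, so x points from the edge into the cards and y across their thickness
- tin_round: bystander: round tin with lid, 66 mm wide, 33 mm high; origin at the centre of its underside
- small_clip: bystander: small fold-back paper clip, 26 x 40 x 44 mm; origin at the centre of its underside
- sticky_pad: bystander: block of sticky notes, 76 x 76 x 28 mm; origin at the centre of its underside
- staple_box: bystander: small dark card box, 52 x 36 x 14 mm; origin at the centre of its underside

How it is judged:
By the outcome, as a careful person would: the job done as asked, in the order asked, and still so for the second after the job is handed in, while the arm keeps its last pose, push and grip.
It also fails if it takes over 32 s, if anything falls off the work surface, if the arm or the gripper's body presses on something with over 40 N, if the wrist force passes 120 N, or if a joint passes its speed limit or range.

## Working session

There is one attempt and no reset: what is moved stays moved. The work goes in short steps, Python scripts to look and compute and a tool call to move; the robot and the scene stay as the last step left them, time stands still between calls to the robot, and variables do not carry over. Pictures are saved under pics/ and viewed, at most 10 in all, crops included, and the job is handed in when it is done.

Besides the shell and the picture viewer there is one more tool, called after ">>>" in YAML: its name, and indented under it one key for each argument. step_arm: Moves the arm, as the interface text tells. Its arguments: {"type":"object","properties":{"motion":{"type":"array","items":{"type":"array","items":{"type":"number"}}},"force":{"type":"number"}},"required":["motion"]}

```bash
mkdir -p pics; cat > h.py <<'E'
import numpy as np, cv2
from scipy.spatial.transform import Rotation as R
from workcell import bot
def cam(n):
    c=bot.calibration(n); o=np.array(c["orientation"]); 
    Rm=o if o.shape==(3,3) else (R.from_rotvec(o).as_matrix() if o.size==3 else R.from_quat(o).as_matrix())
    return np.array(c["mtx"]),np.array(c["origin"]),Rm
def pts(n,depth):
    K,o,Rm=cam(n); v,u=np.mgrid[:384,:512]
    p=np.stack([(u-K[0,2])/K[0,0]*depth,-(v-K[1,2])/K[1,1]*depth,-depth],-1)
    return p@Rm.T+o
def ray(n,u,v,z):
    K,o,Rm=cam(n); d=Rm@np.array([(u-K[0,2])/K[0,0],-(v-K[1,2])/K[1,1],-1]); return o+d*(z-o[2])/d[2]
E
python3 - <<'E'
from h import *
for n in ("top","side"):
    c=bot.calibration(n); print({k:np.round(np.array(v,dtype=float),4).tolist() if k!='model' else v for k,v in c.items()})
    im,d=bot.read_camera(n); np.savez(f"{n}.npz",im=im,d=d); cv2.imwrite(f"pics/{n}0.png",im[:,:,::-1])
print(bot.read_state())
print(bot.calibration("wrist"))
E
```

```text
{'mtx': [[417.7827, 0.0, 254.2335], [0.0, 417.7827, 190.5299], [0.0, 0.0, 1.0]], 'origin': [0.5099, -0.2062, 0.9366], 'orientation': [0.0446, -0.0463, -1.5609]}
{'mtx': [[496.4452, 0.0, 259.7138], [0.0, 496.4452, 192.5821], [0.0, 0.0, 1.0]], 'origin': [0.5938, 0.6156, 0.6804], 'orientation': [0.0249, 1.4225, 2.7946]}
{'time': 0.1, 'q': array([ 1.07009528e+00,  2.64701978e-01,  1.60525350e+00,  2.39771240e-05,
        1.27370029e+00, -3.68913617e-02]), 'joint_vel': array([-0.00063526, -0.00191145, -0.00380452, -0.00140593,  0.0015145 ,
       -0.00153302]), 'joint_torque': array([ 3.19485680e-04, -5.16706181e+01, -3.68591630e+01, -2.57842396e-05,
        6.23924512e-03,  1.05146859e-05]), 'tool_pos': array([0.30163569, 0.60310883, 0.23006157]), 'tcp_rot': array([-0.72191726, -3.05693459,  0.00311423]), 'wrist_force': array([-0.37677068,  0.04299543, -0.66482674]), 'torque': array([-0.02185662, -0.00828791, -0.03729828]), 'grip_force': 0.0, 'width': 0.9977423771974475}
{'mtx': array([[297.31863964,   0.        , 252.10213137],
       [  0.        , 297.31863964, 194.74257608],
       [  0.        ,   0.        ,   1.        ]]), 'T_tool_cam': array([[ 6.34466360e-04,  9.62696102e-01,  2.70584208e-01,
         6.97009209e-02],
       [ 9.99999657e-01, -4.66511676e-04, -6.85025825e-04,
         1.21422738e-03],
       [-5.33240999e-04,  2.70584550e-01, -9.62696067e-01,
        -1.42031551e-01],
       [ 0.00000000e+00,  0.00000000e+00,  0.00000000e+00,
         1.00000000e+00]])}
```

View pics/top0.png

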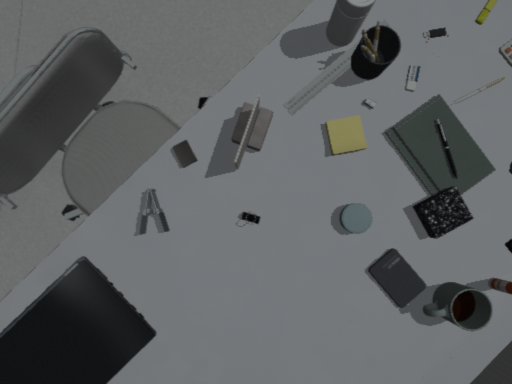

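View pics/side0.png

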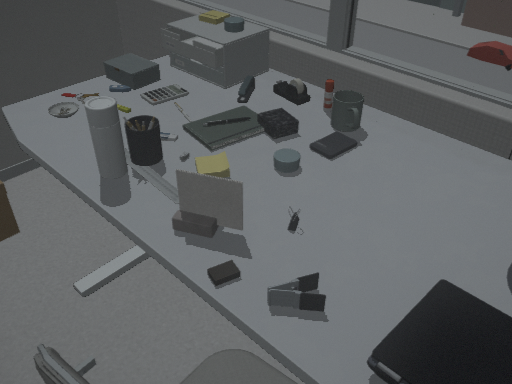

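The top view shows the clip at about (150,212), with its jaws up at (150,190) and its black plates at (142,222) and (161,220). The card sheaf runs from its free edge at about (238,163) to (258,100), with the grey block at (253,127). The staple box is at (185,153). The side view shows the clip at (297,295) and the cards at (210,200), with the free edge at about x=242.

```bash
python3 - <<'E'
from h import *
D={n:np.load(n+".npz") for n in("top","side")}
P={n:pts(n,D[n]["d"]) for n in D}
for n in D:
    p=P[n]; ok=D[n]["d"]>0
    c=ray("top",238,150,0.06)[:2]; k=ray("top",150,212,0.02)[:2]
    if n=="top": print("seed",c,k)
    dc=np.linalg.norm(p[...,:2]-c,axis=-1); 
    t=p[ok&(dc>.13)&(dc<.2)]; print(n,"desk z",np.percentile(t[:,2],[5,25,50,75]))
    m=ok&(dc<.13)&(p[...,2]>.045)&(p[...,2]<.15)
    q=p[m]; print(n,"cards N",len(q),"zmax",np.percentile(q[:,2],[50,90,98,100]))
    if n=="top": q=q[q[:,2]>.115]
    (vx,vy,x0,y0)=cv2.fitLine(q[:,:2].astype(np.float32),cv2.DIST_HUBER,0,.001,.001).ravel()
    d=np.array([vx,vy])*np.sign(vx); s=(q[:,:2]-[x0,y0])@d; r=(q[:,:2]-[x0,y0])@[-d[1],d[0]]
    print(" dir deg",np.degrees(np.arctan2(d[1],d[0])),"len",np.percentile(s,[0,1,2,98,99,100]),"resid",np.percentile(r,[2,50,98]),"ends",np.array([x0,y0])+d*np.percentile(s,1),np.array([x0,y0])+d*np.percentile(s,99))
    dk=np.linalg.norm(p[...,:2]-k,axis=-1)
    m=ok&(dk<.09)&(p[...,2]>.025)&(p[...,2]<.06); q=p[m]
    print(n,"clip N",len(q),"z",np.percentile(q[:,2],[2,50,98]),"min",q.min(0),"max",q.max(0))
    im=D[n]["im"][m].astype(int).mean(1)
    np.savez(f"clip_{n}.npz",q=q,g=im)
# enlarged crops
a=D["top"]["im"][170:250,110:200]; a=cv2.resize(a,None,fx=5,fy=5,interpolation=cv2.INTER_CUBIC)
b=D["top"]["im"][90:170,215:290]; b=cv2.resize(b,None,fx=5,fy=5,interpolation=cv2.INTER_CUBIC)
cv2.imwrite("pics/crop.png",np.clip(np.hstack([a,b[:400,:340]])[:,:,::-1].astype(float)*1.3,0,255).astype(np.uint8))
E
```

```text
seed [ 0.64616993 -0.17178247] [0.51374662 0.02091644]
top desk z [-0.00314302 -0.00150356 -0.00034303  0.00082349]
top cards N 371 zmax [0.11615025 0.13213914 0.13386671 0.13525327]
 dir deg -18.531534 len [-0.0826627  -0.08193355 -0.08029859  0.054454    0.05513378  0.05714663] resid [-1.48468874e-03 -1.38486625e-07  2.60830359e-03] ends [ 0.6122332  -0.16976506] [ 0.74219343 -0.21332869]
top clip N 336 z [0.0256755  0.03751782 0.04190619] min [ 0.46833118 -0.01848445  0.0250228 ] max [0.56523436 0.03700191 0.04312412]
side desk z [-0.26388436 -0.00527479  0.00114831  0.00234044]
side cards N 2387 zmax [0.09299593 0.12833117 0.13391988 0.1366865 ]
 dir deg -18.525797 len [-0.06910389 -0.0676804  -0.06702626  0.06914164  0.070671    0.0740566 ] resid [-3.21501957e-03  4.90805532e-05  2.91312404e-03] ends [ 0.61345121 -0.16908688] [ 0.74463334 -0.21304549]
side clip N 823 z [0.02541691 0.03584744 0.04302867] min [ 0.46738151 -0.02015454  0.02500572] max [0.56623575 0.0376934  0.04517395]
```

View pics/crop.png

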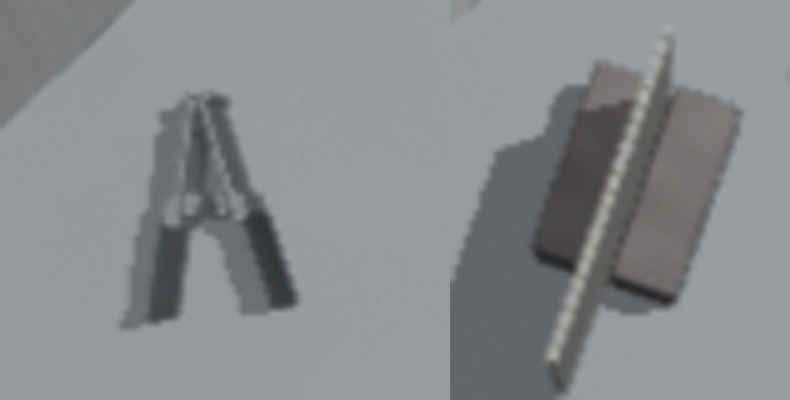

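The crop shows the clip's jaw tips at crop (207,97), the plate ends at (163,320) and (283,305), and the card's free edge at the lower end of the strip. The cards measure 18.5° clockwise in both views, with the edge at about (0.611, -0.170). Next I fit the clip's top rims.

```bash
python3 - <<'E'
from h import *
s=bot.read_state(); Rt=R.from_rotvec(s["tcp_rot"]).as_matrix(); print("tool axes\n",Rt.round(3),s["tool_pos"])
for n in("top","side"):
    f=np.load(f"clip_{n}.npz"); q=f["q"]; g=f["g"]; t=q[:,2]>.036; q=q[t][:,:2]; g=g[t]
    print(n,len(q),"grey",np.percentile(g,[5,25,50,75,95]))
    # two-plate/jaw symmetric axis: slices in x
    for x in np.arange(.465,.57,.01):
        w=q[(q[:,0]>=x)&(q[:,0]<x+.01)]
        if len(w): print(" x%.3f y %.4f..%.4f mid %.4f n%d"%(x+.005,w[:,1].min(),w[:,1].max(),(w[:,1].min()+w[:,1].max())/2,len(w)))
    rect=cv2.minAreaRect((q*1000).astype(np.float32)); print(rect)
# pixel picks at z=.04
for u,v in((151.5,189.5),(142,234),(168,231),(143.5,214),(158.5,213.5)): print(u,v,ray("top",u,v,.04))
E
```

```text
tool axes
 [[-0.894  0.447 -0.001]
 [ 0.447  0.894 -0.002]
 [ 0.    -0.002 -1.   ]] [0.30163569 0.60310883 0.23006157]
top 198 grey [ 45.33333333  56.          76.33333333  96.33333333 104.38333333]
 x0.470 y -0.0185..0.0370 mid 0.0093 n8
 x0.480 y -0.0169..0.0367 mid 0.0099 n19
 x0.490 y -0.0146..0.0353 mid 0.0103 n21
 x0.500 y -0.0115..0.0331 mid 0.0108 n19
 x0.510 y -0.0073..0.0334 mid 0.0130 n32
 x0.520 y -0.0036..0.0313 mid 0.0138 n35
 x0.530 y 0.0037..0.0270 mid 0.0154 n15
 x0.540 y 0.0087..0.0257 mid 0.0172 n14
 x0.550 y 0.0102..0.0234 mid 0.0168 n18
 x0.560 y 0.0132..0.0243 mid 0.0188 n16
 x0.570 y 0.0152..0.0152 mid 0.0152 n1
((517.9662475585938, 13.200948715209961), (94.52220153808594, 55.31599426269531), 5.017411708831787)
side 405 grey [ 41.          45.          67.66666667  83.33333333 112.26666667]
 x0.470 y -0.0198..0.0377 mid 0.0090 n19
 x0.480 y -0.0187..0.0366 mid 0.0089 n41
 x0.490 y -0.0155..0.0365 mid 0.0105 n46
 x0.500 y -0.0138..0.0338 mid 0.0100 n36
 x0.510 y -0.0102..0.0323 mid 0.0111 n52
 x0.520 y -0.0026..0.0310 mid 0.0142 n56
 x0.530 y 0.0018..0.0258 mid 0.0138 n39
 x0.540 y 0.0053..0.0265 mid 0.0159 n36
 x0.550 y 0.0077..0.0250 mid 0.0164 n40
 x0.560 y 0.0114..0.0262 mid 0.0188 n39
 x0.570 y 0.0134..0.0134 mid 0.0134 n1
((517.9594116210938, 14.139364242553711), (95.70053100585938, 57.189476013183594), 6.62612247467041)
151.5 189.5 [0.56197742 0.01389057 0.04      ]
142 234 [0.46657944 0.03192115 0.04      ]
168 231 [ 0.47348187 -0.02345896  0.04      ]
143.5 214 [0.50925299 0.02977501 0.04      ]
158.5 213.5 [ 0.51062515 -0.00231725  0.04      ]
```

>>> step_arm:
  motion:
    - [8.5,-3,-3.1,0,-3]
    - [8.5,-6,-6.2,0,-6]
    - [8.5,-9,-9.3,0,-9]
    - [8.5,-12,-12.4,0,-12]
    - [8.5,-15,-15.5,0,-15]
    - [8.5,-18,-18.5,0,-18]
    - [8.5,-21,-21.5,0,-21]
    - [8.5,-24,-24.6,0,-24]
    - [8.5,-27,-27.7,0,-27]
    - [8.5,-30,-30.8,0,-30]
    - [8.5,-33,-33.9,0,-32.6]
    - [8.5,-36,-37,0,-32.6]
    - [8.5,-39,-40,0,-32.6]
    - [8.5,-42,-43,0,-32.6]
    - [8.5,-43.4,-44.5,0,-32.6]
    - [8.5,-43.4,-44.5,0,-32.6]
    - [8.5,-43.4,-44.5,0,-32.6]
  force: 30

```text
time: 1.8
tool_pos: [0.4906, 0.0115, 0.2308]
tcp_rot: [0.163, -3.136, -0.001]
wrist_force: [-0.3, -0.5, -0.1]
width: 1.001
grip_force: 0.0
```

```bash
cat >> h.py <<'E'
def wpts():
    s=bot.read_state(); im,d=bot.read_camera("wrist"); c=bot.calibration("wrist"); K=c["mtx"]; T=c["T_tool_cam"]
    v,u=np.mgrid[:384,:512]; a=(u-K[0,2])/K[0,0]; b=(v-K[1,2])/K[1,1]; r=np.hypot(a,b); k=np.tan(np.minimum(r,1.5))/np.maximum(r,1e-9)
    p=np.stack([a*k*d,-b*k*d,-d],-1)@T[:3,:3].T+T[:3,3]     # tool frame
    w=p@R.from_rotvec(s["tcp_rot"]).as_matrix().T+s["tool_pos"]
    ok=(d>0)&(r<1.4); return im,d,p,w,ok,s
E
python3 - <<'E'
from h import *
im,d,p,w,ok,s=wpts(); cv2.imwrite("pics/w1.png",im[:,:,::-1])
dk=np.linalg.norm(w[...,:2]-[.515,.013],axis=-1)
print("desk",np.percentile(w[ok&(dk>.08)&(dk<.12)][:,2],[10,50,90]))
q=w[ok&(dk<.075)&(w[...,2]>.034)&(w[...,2]<.055)]
print(len(q),np.percentile(q[:,2],[2,50,98]),cv2.minAreaRect((q[:,:2]*1000).astype(np.float32)))
for x in np.arange(.465,.57,.01):
    k=q[(q[:,0]>=x)&(q[:,0]<x+.01)]
    if len(k): print(" x%.3f y %.4f..%.4f mid %.4f n%d"%(x+.005,k[:,1].min(),k[:,1].max(),(k[:,1].min()+k[:,1].max())/2,len(k)))
E
```

```text
desk [-0.00171304 -0.0006977   0.00054152]
640 [0.03443478 0.039106   0.0406414 ] ((516.457275390625, 17.198781967163086), (95.7909164428711, 55.79736328125), 6.566969394683838)
 x0.470 y -0.0159..0.0397 mid 0.0119 n46
 x0.480 y -0.0144..0.0382 mid 0.0119 n64
 x0.490 y -0.0112..0.0388 mid 0.0138 n71
 x0.500 y -0.0081..0.0373 mid 0.0146 n65
 x0.510 y -0.0048..0.0360 mid 0.0156 n128
 x0.520 y -0.0004..0.0336 mid 0.0166 n78
 x0.530 y 0.0075..0.0291 mid 0.0183 n49
 x0.540 y 0.0109..0.0280 mid 0.0195 n46
 x0.550 y 0.0143..0.0268 mid 0.0206 n44
 x0.560 y 0.0159..0.0281 mid 0.0220 n49
```

View pics/w1.png

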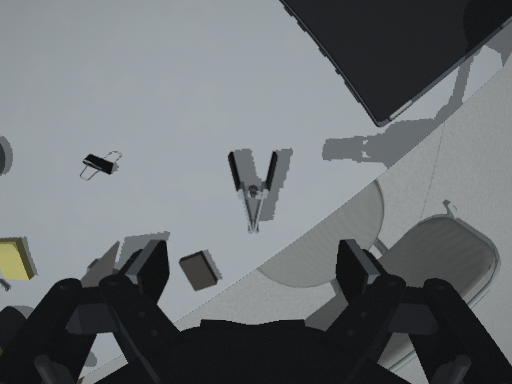

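The clip's plate ends sit centred between the fingers in the wrist view, at (235,155) and (272,155), with the tip at (253,230). The wrist fit agrees with the other views to about 3 mm. I go down next.

>>> step_arm:
  motion:
    - [8.5,0.1,0.1,3,-0.4]
    - [8.5,0.1,0.1,6,-0.4]
    - [8.5,0.1,0.1,9,-0.4]
    - [8.5,0.1,0.1,12,-0.4]
    - [8.5,0.1,0.1,15,-0.4]
    - [8.5,0.1,0.1,17.5,-0.4]
    - [8.5,0.1,0.1,19.5,-0.4]
    - [8.5,0.1,0.1,21,-0.4]
    - [8.5,0.1,0.1,22,-0.4]
    - [8.5,0.1,0.1,22.6,-0.4]
    - [8.5,0.1,0.1,22.7,-0.4]
    - [8.5,0.1,0.1,22.7,-0.4]

```text
time: 3.05
tool_pos: [0.4904, 0.0127, 0.0048]
tcp_rot: [-0.177, 3.136, -0.0]
wrist_force: [-0.2, -0.8, 0.3]
width: 0.995
grip_force: 0.0
```

>>> step_arm:
  motion:
    - [5.8,0,0,0,0]
    - [5.4,0,0,0,0]
    - [5.0,0,0,0,0]
    - [4.6,0,0,0,0]
    - [4.2,0,0,0,0]
    - [3.8,0,0,0,0]
    - [3.4,0,0,0,0]
    - [3.0,0,0,0,0]
    - [3.0,0,0,0,0]
    - [3.0,0,0,0,0]
    - [3.0,0,0,0,0]
  force: 35

```text
time: 4.15
tool_pos: [0.4915, 0.0122, 0.0065]
tcp_rot: [-0.176, 3.134, -0.001]
wrist_force: [-2.7, 0.7, 12.5]
width: 0.409
grip_force: 34.4
```

>>> step_arm:
  motion:
    - [3,0,0,-0.5,0]
    - [3,0,0,-1.2,0]
    - [3,0,0,-2.2,0]
    - [3,0,0,-3.4,0]
    - [3,0,0,-4.6,0]
    - [3,0,0,-5.4,0]
    - [3,0,0,-5.4,0]
    - [3,0,0,-5.4,0]

```text
time: 4.95
tool_pos: [0.4901, 0.0124, 0.0586]
tcp_rot: [-0.176, 3.136, -0.0]
wrist_force: [-0.9, -0.0, -1.4]
width: 0.412
grip_force: 35.5
```

```bash
python3 - <<'E'
from h import *
im,d,p,w,ok,s=wpts(); im2,d2=bot.read_camera("side"); im3,d3=bot.read_camera("top")
cv2.imwrite("pics/w2.png",np.hstack([cv2.resize(im[100:300,150:350],(400,400)),cv2.resize(im2[200:330,220:350],(400,400))])[:,:,::-1])
print(s["tool_pos"],s["tcp_rot"],s["width"],s["grip_force"],s["wrist_force"])
t0=s["tool_pos"]
for n,W,o in(("wrist",w,ok),("side",pts("side",d2),d2>0),("top",pts("top",d3),d3>0)):
    dk=np.linalg.norm(W[...,:2]-[.515,.013],axis=-1)
    q=W[o&(dk<.065)&(W[...,2]>.045)&(W[...,2]<.11)]; print(n,len(q),"z",np.percentile(q[:,2],[1,5,50,90,98]))
    for x in np.arange(.505,.575,.01):
        k=q[(q[:,0]>=x)&(q[:,0]<x+.01)]
        if len(k): print(" x%.3f y %.4f..%.4f mid %.4f z %.4f..%.4f n%d"%(x+.005,k[:,1].min(),k[:,1].max(),(k[:,1].min()+k[:,1].max())/2,k[:,2].min(),k[:,2].max(),len(k)))
E
```

```text
[0.49010898 0.01242512 0.05861763] [-1.76023043e-01  3.13598201e+00 -1.01455024e-04] 0.41228965110756893 35.488412976264954 [-0.91017797 -0.03324533 -1.40877828]
wrist 8908 z [0.05427433 0.05938216 0.08860548 0.10564347 0.10931526]
 x0.510 y -0.0220..0.0342 mid 0.0061 z 0.0514..0.1088 n1650
 x0.520 y 0.0069..0.0291 mid 0.0180 z 0.0520..0.0886 n796
 x0.530 y 0.0078..0.0299 mid 0.0188 z 0.0551..0.0660 n27
 x0.540 y 0.0089..0.0089 mid 0.0089 z 0.0553..0.0553 n1
side 1428 z [0.05394289 0.05662019 0.0792266  0.0921887  0.10603053]
 x0.510 y -0.0304..0.0323 mid 0.0010 z 0.0527..0.1090 n186
 x0.520 y -0.0036..0.0324 mid 0.0144 z 0.0531..0.0954 n183
 x0.530 y 0.0012..0.0312 mid 0.0162 z 0.0513..0.0954 n167
 x0.540 y 0.0016..0.0318 mid 0.0167 z 0.0520..0.0943 n156
 x0.550 y 0.0036..0.0332 mid 0.0184 z 0.0539..0.0953 n161
 x0.560 y 0.0037..0.0367 mid 0.0202 z 0.0537..0.0937 n167
 x0.570 y 0.0037..0.0338 mid 0.0188 z 0.0546..0.0926 n51
top 370 z [0.05205695 0.05452279 0.07984543 0.09134921 0.10652306]
 x0.510 y -0.0123..0.0037 mid -0.0043 z 0.0531..0.1053 n26
 x0.520 y -0.0021..0.0262 mid 0.0121 z 0.0515..0.0934 n57
 x0.530 y 0.0028..0.0305 mid 0.0167 z 0.0535..0.0927 n59
 x0.540 y 0.0037..0.0305 mid 0.0171 z 0.0509..0.0940 n59
 x0.550 y 0.0046..0.0333 mid 0.0190 z 0.0512..0.0919 n61
 x0.560 y 0.0033..0.0353 mid 0.0193 z 0.0526..0.0933 n63
 x0.570 y 0.0040..0.0065 mid 0.0053 z 0.0575..0.0928 n7
```

View pics/w2.png

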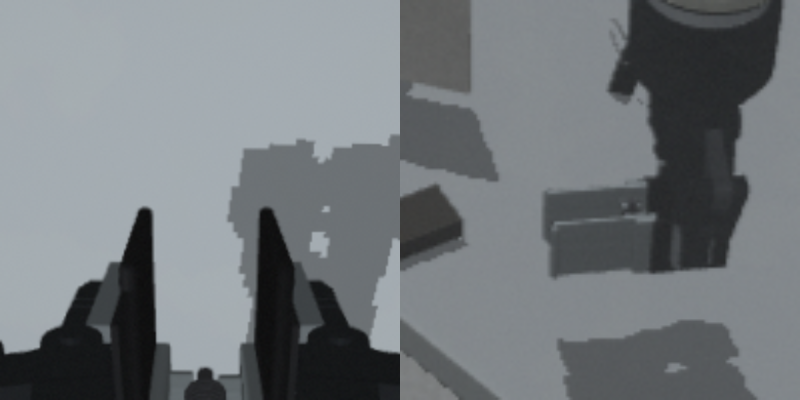

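The clip is held squeezed open, level, with its underside at about 52 mm. In the crop, the jaws gape parallel. Next I go to a stand-off about 38 mm before the card edge, already turned.

>>> step_arm:
  motion:
    - [3,0,-1,0,2]
    - [3,0.1,-2.5,0,5]
    - [3,0.1,-4,0,8]
    - [3,0.2,-5.5,0,11]
    - [3,0.2,-7,0,14]
    - [3,0.3,-8.5,0,17]
    - [3,0.3,-10,0,19]
    - [3,0.4,-11.5,0,21]
    - [3,0.4,-13,0,23]
    - [3,0.4,-14,0,24.5]
    - [3,0.45,-14.6,0,25]
    - [3,0.45,-14.6,0,25]
    - [3,0.45,-14.6,0,25]

```text
time: 6.4
tool_pos: [0.5016, -0.133, 0.0582]
tcp_rot: [-0.507, -3.1, -0.0]
wrist_force: [0.3, 0.2, -1.0]
width: 0.409
grip_force: 35.5
```

```bash
cat > m.py <<'E'
from h import *
import sys
s=bot.read_state(); t=s["tool_pos"]; ax=R.from_rotvec(s["tcp_rot"]).as_matrix(); d=-ax[:2,0]; n=np.array([-d[1],d[0]])
print(t,np.degrees(np.arctan2(d[1],d[0])),s["width"],s["grip_force"],s["wrist_force"],s["time"])
ims=[]
for c in("top","side"):
    im,dp=bot.read_camera(c); W=pts(c,dp); L=np.stack([(W[...,:2]-t[:2])@d,(W[...,:2]-t[:2])@n,W[...,2]],-1)*1000; ok=(dp>0)&(abs(L[...,1])<60)&(L[...,0]>-20)&(L[...,0]<250); ims.append(im)
    k=L[ok&(L[...,2]>98)&(L[...,2]<140)&(L[...,0]>45)&(abs(L[...,1])<15)]
    if len(k): print(c,"cards n",len(k),"along min",np.percentile(k[:,0],[0,1,3]),"zmax",np.percentile(k[:,2],98))
    if c=="top": k=k[k[:,2]>122]
    for a in range(50,200,20):
        q=k[(k[:,0]>=a)&(k[:,0]<a+20)]
        if len(q)>3: print("   cards",a+10,"lat",np.percentile(q[:,1],[2,50,98]).round(1))
    k=L[ok&(L[...,2]>46)&(L[...,2]<96)&(L[...,0]<82)&(abs(L[...,1])<24)]
    print(c,"clip along max",np.percentile(k[:,0],[98,100]))
    for a in range(35,80,8):
        q=k[(k[:,0]>=a)&(k[:,0]<a+8)]
        if len(q)>3: print("   clip",a+4,"lat",q[:,1].min().round(1),q[:,1].max().round(1),"z",np.percentile(q[:,2],[1,99]).round(1))
a=cv2.resize(ims[0][80:210,180:310],(400,400)); b=cv2.resize(ims[1][130:300,150:320],(400,400))
cv2.imwrite("pics/%s.png"%sys.argv[1],np.hstack([a,b])[:,:,::-1])
E
python3 m.py m1
```

```text
[ 0.5016357  -0.1329535   0.05816436] -18.574663977271708 0.40878492603981154 35.490689277648926 [ 0.32980153  0.1632456  -1.03544491] 6.4
top cards n 227 along min [115.49126168 115.93672318 118.415825  ] zmax 133.68140275161838
   cards 120 lat [-0.9  0.6  2.9]
   cards 140 lat [-0.9  0.6  3.1]
   cards 160 lat [-0.9  0.9  2.8]
   cards 180 lat [-0.9  0.7  2.9]
   cards 200 lat [-1.   0.6  2.9]
top clip along max [76.02030509 76.46508892]
   clip 47 lat -13.3 13.5 z [58.3 90.6]
   clip 55 lat -13.4 13.4 z [56.3 92.4]
   clip 63 lat -13.6 13.7 z [59.7 93.3]
   clip 71 lat -16.3 16.4 z [54.2 93.6]
   clip 79 lat -16.7 14.6 z [62.3 90.7]
side cards n 999 along min [116.65896149 117.37068997 119.15556233] zmax 134.4927958498959
   cards 120 lat [-2.8  1.6  3.9]
   cards 140 lat [-1.7  1.5  4.2]
   cards 160 lat [-2.   1.6  4.2]
   cards 180 lat [-2.1  1.5  3.9]
   cards 200 lat [-2.3  1.5  4. ]
side clip along max [76.05190015 77.96061117]
   clip 39 lat -14.1 15.2 z [53.2 94.3]
   clip 47 lat -14.1 14.2 z [54.7 93.6]
   clip 55 lat -14.8 14.8 z [54.2 94.2]
   clip 63 lat -15.8 15.0 z [54.7 94. ]
   clip 71 lat -15.5 17.0 z [54.8 93.5]
   clip 79 lat -15.6 17.1 z [56.3 93.2]
```

View pics/m1.png

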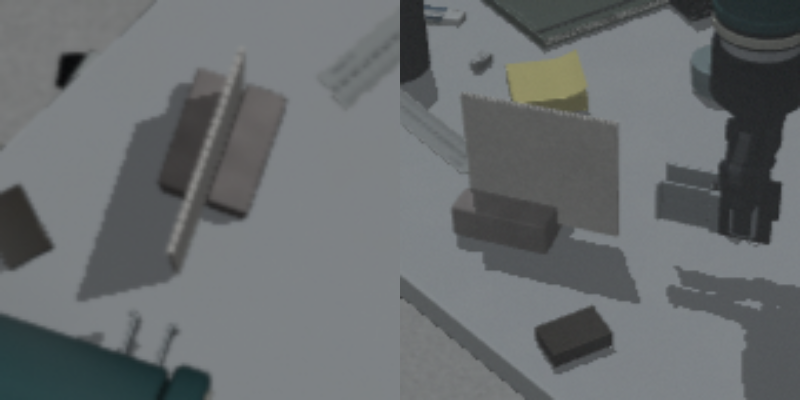

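The stand-off view shows the jaws parallel to the cards, with the tips about 39 mm short of the edge. The cards sit about 0.8 mm to the left of the jaws' middle line. I slide in about 61 mm with that correction.

>>> step_arm:
  motion:
    - [3,-0.4,0.08,0.1,0]
    - [3,-1,0.08,0.1,0]
    - [3,-1.6,0.08,0.1,0]
    - [3,-2.2,0.08,0.1,0]
    - [3,-2.7,0.08,0.1,0]
    - [3,-3.2,0.08,0.1,0]
    - [3,-3.6,0.08,0.1,0]
    - [3,-4,0.08,0.1,0]
    - [3,-4.4,0.08,0.1,0]
    - [3,-4.8,0.08,0.1,0]
    - [3,-5.2,0.08,0.1,0]
    - [3,-5.6,0.08,0.1,0]
    - [3,-5.9,0.08,0.1,0]
    - [3,-6.1,0.08,0.1,0]
    - [3,-6.15,0.08,0.1,0]
    - [3,-6.15,0.08,0.1,0]
    - [3,-6.15,0.08,0.1,0]
    - [3,-6.15,0.08,0.1,0]

```text
time: 8.3
tool_pos: [0.5602, -0.1519, 0.0572]
tcp_rot: [-0.507, -3.1, -0.0]
wrist_force: [0.3, -0.4, -1.0]
width: 0.412
grip_force: 35.5
```

```bash
python3 m.py m2; python3 - <<'E'
from h import *
# direct view between the plates: wrist
im,d,p,w,ok,s=wpts(); np.savez("w3.npz",im=im,d=d)
a=cv2.imread("pics/m2.png"); b=cv2.resize(im[150:384,130:390,::-1],(400,400)); cv2.imwrite("pics/m2b.png",np.hstack([a[:,:400],b]))
im,_=bot.read_camera("side"); cv2.imwrite("pics/s2.png",cv2.resize(im[120:260,150:340,::-1],(760,560),interpolation=cv2.INTER_CUBIC))
E
```

```text
[ 0.56016676 -0.15192017  0.05724276] -18.573978597068557 0.41199527135949426 35.4890513420105 [ 0.33749518 -0.43131583 -0.98980267] 8.3
top cards n 193 along min [79.41336384 81.20923878 83.66127773] zmax 133.80753236006848
   cards 80 lat [-1.3  0.   2. ]
   cards 100 lat [-1.6 -0.1  2.4]
   cards 120 lat [-1.5  0.1  2.2]
   cards 140 lat [-1.7  0.   2.2]
   cards 160 lat [-1.7  0.1  1.8]
   cards 180 lat [-1.6 -0.1  2.2]
   cards 200 lat [-1.8 -0.6  1.1]Traceback (most recent call last):
  File "m.py", line 15, in <module>
    print(c,"clip along max",np.percentile(k[:,0],[98,100]))
                             ~~~~~~~~~~~~~^^^^^^^^^^^^^^^^^
    return _quantile_unchecked(
        a, q, axis, out, overwrite_input, method, keepdims, weights)
    return _ureduce(a,
                    func=_quantile_ureduce_func,
    ...<5 lines>...
                    overwrite_input=overwrite_input,
                    method=method)
    r = func(a, **kwargs)
    result = _quantile(arr,
                       quantiles=q,
    ...<2 lines>...
                       out=out,
                       weights=wgt)
    slices_having_nans = np.isnan(arr[-1, ...])
                                  ~~~^^^^^^^^^
IndexError: index -1 is out of bounds for axis 0 with size 0
[ WARN:0@0.965] global loadsave.cpp:275 findDecoder imread_('pics/m2.png'): can't open/read file: check file path/integrity
Traceback (most recent call last):
TypeError: 'NoneType' object is not subscriptable
```

```bash
python3 - <<'E'
from h import *
im,d=bot.read_camera("side"); cv2.imwrite("pics/s2.png",cv2.resize(im[120:260,150:340,::-1],(760,560),interpolation=cv2.INTER_CUBIC))
s=bot.read_state(); t=s["tool_pos"]; ax=R.from_rotvec(s["tcp_rot"]).as_matrix(); dd=-ax[:2,0]; n=np.array([-dd[1],dd[0]])
W=pts("side",d); L=np.stack([(W[...,:2]-t[:2])@dd,(W[...,:2]-t[:2])@n,W[...,2]],-1)*1000
ok=(d>0)&(abs(L[...,1])<22)&(L[...,0]>-10)&(L[...,0]<220)
for a in range(30,84,6):
    q=L[ok&(L[...,0]>=a)&(L[...,0]<a+6)&(L[...,2]>46)&(L[...,2]<140)]
    j=q[q[:,1]>8]; c=q[abs(q[:,1])<7]
    print(a+3,"jaw n",len(j),(np.percentile(j[:,1],[5,50,95]).round(1),np.percentile(j[:,2],[1,99]).round(1)) if len(j) else "","card n",len(c),(np.percentile(c[:,1],[5,50,95]).round(1),np.percentile(c[:,2],[1,99]).round(1)) if len(c) else "")
c=L[ok&(abs(L[...,1])<7)&(L[...,2]>98)&(L[...,2]<135)&(L[...,0]>40)]; print("card along",np.percentile(c[:,0],[0,1,3,99,100]))
E
```

```text
33 jaw n 39 (array([ 9.9, 13.7, 16.8]), array([55.1, 93.4])) card n 3 (array([-2.4, -0.2,  0. ]), array([84.1, 90.8]))
39 jaw n 47 (array([ 9.8, 11.8, 13.8]), array([52.9, 92.6])) card n 0 
45 jaw n 47 (array([10.2, 12.3, 14.2]), array([54.3, 91.9])) card n 0 
51 jaw n 47 (array([10. , 12.2, 14.2]), array([54.2, 92.2])) card n 0 
57 jaw n 47 (array([10. , 12. , 13.6]), array([54.4, 93. ])) card n 65 (array([-3.7, -0.1,  2.7]), array([ 83.6, 134.1]))
63 jaw n 42 (array([ 9.6, 11.5, 14.1]), array([52.6, 92.6])) card n 61 (array([-2.1,  0.6,  1.9]), array([ 84.6, 134.6]))
69 jaw n 48 (array([ 9.5, 11.9, 14.2]), array([52.5, 94. ])) card n 61 (array([-2.2,  0.4,  2.9]), array([ 83.9, 133.8]))
75 jaw n 55 (array([10.1, 13.7, 16.6]), array([55.6, 92.2])) card n 64 (array([-1.4,  0.4,  2.8]), array([ 71.2, 134.3]))
81 jaw n 0  card n 59 (array([-1.4,  0.6,  2.7]), array([ 84. , 133.6]))
card along [ 54.84403976  55.71512474  57.69769273 194.16720649 196.82027023]
```

View pics/s2.png

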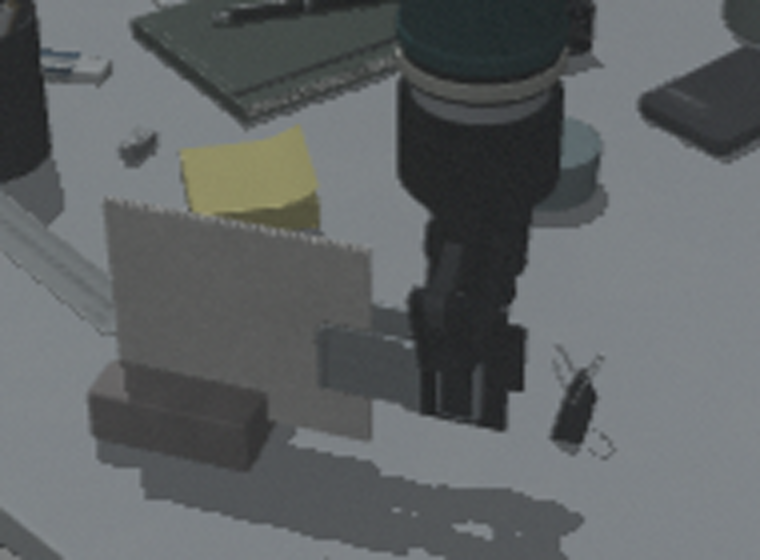

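The side view shows the left jaw at (365,365) in front of the cards and the right jaw at (390,320) behind the edge at x=370. The tips are about 22 mm past the edge, the cards are centred in the gape, and the wrist force is about 1 N.

```bash
python3 -c "
from workcell import bot
print(bot.finish_job())"
```

```text
the job is handed in; nothing more can be done
None
```

The job is handed in: the clip is held squeezed wide open and level about half way up the cards' free edge, with one jaw on each side. By the camera measurements the jaws touch nothing and the stand has not moved; the result of the judging was not shown.

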